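# Lay the last spacer plate on the pile and snap the cover on

## Task

Put the loose steel spacer plate squarely on top of the pile in the stacking cradle: the pile's height is not known, so lower the plate gently between the end walls until you feel it touch, and only then let go; do not drop it or ram it down. Then put the cover on the cradle and press it straight down until it sits fully home on the end walls and both clip arms have snapped under the rims, and let go of it.

Things in the scene. Friction and masses are not known exactly. Their poses are not given: they have to be found in the camera images.
- cradle: Fixed stacking cradle: dark base 124 x 70 x 10 mm, two aluminium end walls, long sides open. Origin: centre of the base's underside, on the worktop; x along its length, z up. Walls 54 mm wide in y, inner faces at x = +-44 mm (flared over the top 7 mm), outer at +-52, tops at z = 70. Each wall has an outward rim to x = +-57 mm, underside z = 52, chamfered above z = 58.
- cradle_mouth (a point): Point midway between the cradle's wall tops, 70 mm above its origin. Below it, centred on the cradle, lies an immovable pile of steel plates, each 84 x 50 mm like the loose one. The pile's top is anywhere from 22 to 53 mm above the worktop and is not reported; it is hard: come down on it at 20 mm/s or less, as touching at 40 mm/s already gives some 50 N.
- spacer: Loose bare steel spacer plate 84 (x) x 50 (y) x 10 (z) mm with two dark hole marks, about 0.33 kg, lying flat on the worktop. Origin: centre of its underside; z up. Take it across its 50 mm width. Its length goes along the cradle's x, either way round, with 2 mm to spare at each end between the walls.
- cover: Loose grey sheet cover, 0.3 kg, standing on four end tabs. Origin: centre of the tabs' underside; x along its length, z up. Sheet 123 x 54 mm, z = 34 to 38 mm. Tabs: inner faces x = +-58.5 mm, z = 0 to 34. Between the tabs of each end a sprung steel clip arm: hook's inner edge x = +-53 mm, ledge z = 14.5. Fully home: sheet on the wall tops, origin 36 mm above the cradle's; either way round.
- cover_grip (a point): Top centre of the cover's black grip ridge, 62 mm above the cover's origin. Ridge 42 (cover x) x 16 (cover y) mm, 24 mm high above the sheet; grip it across its 16 mm. The hooks meet the rims when the cover's origin is about 56 mm above the cradle's; pushing them over takes about 6 to 14 N, then the sheet stops hard on the walls.
- clip_a (a joint): Clip arm at the cover's +x end: 0 = at rest (hook inward), grows to about 0.2 rad as the rim pushes it outward, returns to 0 when it has snapped under the rim.
- clip_b (a joint): The same for the clip arm at the cover's -x end.

How it is judged:
On the way, in this order (a step that is already met when the one before it is completed fails the run):
1. the spacer plate, still held, has been lowered level between the end walls and rests against the pile (contact force between spacer and cradle above 0.5 N and contact force between the fingers and spacer above 2 N and z of spacer in the frame of cradle below 0.06 m and horizontal distance between spacer and cradle below 0.008 m and angle between spacer's own z axis and vertical below 0.06 rad and linear speed of spacer below 0.01 m/s), for 0.1 s.
2. the plate is let go and lies flat on the pile (contact force between spacer and cradle above 1 N and contact force between the fingers and spacer below 0.05 N and angle between spacer's own z axis and vertical below 0.04 rad and horizontal distance between spacer and cradle below 0.008 m and linear speed of spacer below 0.01 m/s), for 0.2 s.
At the end, for the whole second after the job is handed in: Plate flat on the pile (tilt under 0.04 rad, centre within 6 mm of the cradle's); cover fully home (origin under 37.5 mm above the cradle's, centre within 8 mm), both clip arms back under the rims (under 0.07 rad); both square to the cradle within 0.09 rad, at rest (contact force between spacer and cradle above 1 N and z of spacer in the frame of cradle below 0.06 m and horizontal distance between spacer and cradle below 0.006 m and angle between each of spacer, cover's own z axis and vertical below 0.04 rad and angle between the x axis of each of spacer, cover and the x axis of cradle, either way round below 0.09 rad and z of cover in the frame of cradle below 0.0375 m and horizontal distance between cover and cradle below 0.008 m and value of joint each of clip_a, clip_b below 0.07 rad and linear speed of each of cover, spacer below 0.01 m/s); the robot touches nothing.
It fails at once if the spacer plate is rammed or dropped onto the cradle or its pile (over 70 N) (contact force between spacer and cradle above 70 N).
It also fails if it takes over 58 s, if anything falls off the work surface, if the arm or the gripper's body presses on something with over 40 N, if the wrist force passes 120 N, or if a joint passes its speed limit or range.

## Robot

A 6-joint arm with a two-finger parallel gripper is mounted at the origin on the work surface; the furniture and walls round the work are solid. World frame = base frame: x ahead of the robot, y to its left, z up, the work surface at z = 0. Lengths are in m, angles in rad, forces in N, time in s.
With the tool pointing down it reaches from about 0.35 to 1 m from the base axis. Payload 7.1 kg.
Tool frame: the origin (TCP) lies on the front face of the gripper's body, between the roots of the fingers; the fingertips stand 73 mm ahead of it and the grasp point (between the pads) lies 54 mm ahead of it; z points along the fingers, y is the line along which they close (so a half turn about z gives the same grasp; the last joint's range is limited). The gripper opens to 85 mm and grips with 20 to 120 N. Pads are 22 mm wide; open, the fingers measure 114 mm over their backs; the gripper's body (76 mm by 85 mm) begins 54 mm behind the grasp point. The pads swing forward as they close: fully open they stand 13 mm farther back than shut.
Start: joints at [-1.343, 0.423, 1.63, -0, 1.089, -0.019], TCP at [0.153, -0.606, 0.304] pointing down, gripper open.
Joint ranges: [-3, 3], [-0.9, 2.11], [0.09, 2.58], [-1.31, 4.45], [0.11, 2.69], [-2.54, 2.54]. Speed limits (rad/s): [2.39, 2.39, 3.01, 3.14, 3.14, 3.14].

## Interface

Orientations are given as a unit quaternion [x, y, z, w].
In Python, from rig import get_obs, get_image, hand_in gives the robot as it stands.
- The arm moves only by the shell command python3 -m jog 'ROWS' [OPENING]. ROWS is JSON, a list of rows, each a list of 2 entries, a list of its own where there are three numbers: the shift along the tool's x, y, z in cm, then the turn, a rotation vector about the tool's x, y, z in rad. In form: [[[dx, dy, dz], [ax, ay, az]], ...]. A call has 1 to 20 rows; each row shifts and turns the commanded pose from where the row before left it, along the tool's axes as they then stand; what a row does not reach is not made up. A row lasts 1/8 s, in which the tool goes at most 62.5 mm and 10.7 degrees, less where a joint would pass 70% of its speed; a pose out of reach is approached as far as the arm can. A call with a gripper value outside its range is refused whole. OPENING is the closure, from 0 (fully open) to 1 (shut), set as the call begins (- or left out, the last holds). The fingers move at their own pace and stop on an object; the grip force is fixed at half the most. Time passes only in rows, so rows that do not move let the fingers close. It gives the time, the measured TCP pose, the force, the opening and the grip force at its end, in the units of the state.
- get_obs(): the state, without advancing time (a new reading comes with each control period).
- get_image(name): name is "scene" or "top" or "wrist"; returns a dict with "pixels" (400x640x3 uint8, red, green, blue), "z_map" (400x640 float32, m along the optical axis (not along the pixel's ray), 0 where there is no reading), "mtx" (3x3 intrinsics, pixels), "R" (3x3) and "t" (3): a world point X has camera coordinates R X + t. Camera axes: x right, y down, z forward; pixel columns grow to the right and rows downward; lengths in m; the calibration is good to about 2 mm. A picture is of the moment at which its call begins.
- hand_in(): hands the job in; it is judged then, once.
The state is a dict: "time": time; "joint_pos": joint angles; "joint_vel": joint speeds; "tau": joint torques, N m; "tcp_pos": TCP position; "tcp_rot": TCP orientation; "wrist_force": force on the tool from outside, world axes, zero at the start; "ft_torque": the same for the moment, N m; "grip_width": opening from 0.0 (shut) to 1.0 (fully open); "grip_force": force on a finger pad.
Only numpy, scipy, OpenCV 4.12 (cv2) and the standard library are available. Lean on these libraries where they do the work, as an engineer would, in place of code of your own. Each camera call takes 0.05 s, during which the arm holds its last target. There are 200 camera calls.

## Working session

There is one attempt and no reset: what is moved stays moved. The work goes in short steps, Python scripts to look and compute and a shell command to move; the robot and the scene stay as the last step left them, time stands still between calls to the robot, and variables do not carry over. Pictures are saved under pics/ and viewed, at most 10 in all, crops included, and the job is handed in when it is done.

```bash
ls; mkdir -p pics
python3 - <<'E'
from rig import get_obs,get_image
import cv2,numpy as np
o=get_obs();print({k:np.round(v,3).tolist() for k,v in o.items()})
for n in("top","scene"):
    d=get_image(n);cv2.imwrite(f"pics/{n}0.png",d["pixels"][:,:,::-1]);np.savez(f"{n}0.npz",**d);print(n,d["mtx"].tolist(),d["R"].round(3).tolist(),d["t"])
E
```

```text
pics
{'time': 0.0, 'joint_pos': [-1.343, 0.424, 1.631, -0.0, 1.089, -0.019], 'joint_vel': [-0.001, 0.001, -0.001, 0.0, -0.001, -0.001], 'tau': [0.001, -55.738, -28.174, 0.0, 0.007, 0.0], 'tcp_pos': [0.153, -0.606, 0.303], 'tcp_rot': [0.992, 0.123, -0.0, -0.001], 'wrist_force': [0.914, 0.929, 0.916], 'ft_torque': [0.012, -0.031, 0.005], 'grip_force': 0.0, 'grip_width': 1.001}
top [[367.3700910153272, 0.0, 314.5536845354619], [0.0, 367.3700910153272, 206.00993378569362], [0.0, 0.0, 1.0]] [[0.013, -1.0, 0.018], [-0.999, -0.014, -0.049], [0.05, -0.017, -0.999]] [0.11932217 0.50073746 0.91458785]
scene [[471.3017364807611, 0.0, 325.24309215227504], [0.0, 471.3017364807611, 204.8849795972658], [0.0, 0.0, 1.0]] [[0.55, 0.835, 0.019], [0.488, -0.302, -0.819], [-0.678, 0.459, -0.574]] [-0.40522526 -0.15634149  1.20950199]
```

View pics/top0.png

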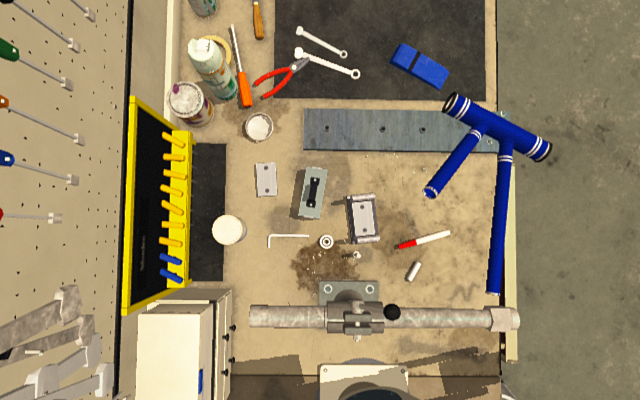

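View pics/scene0.png

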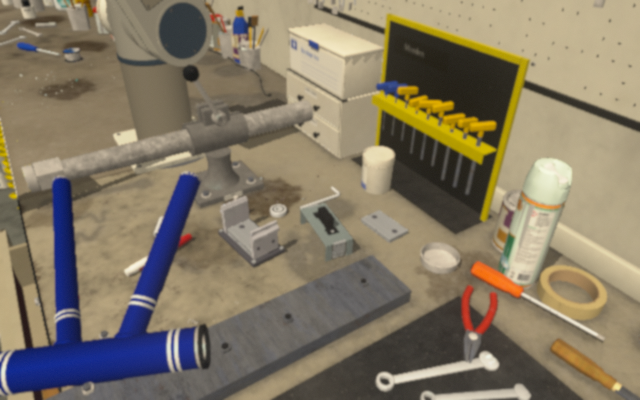

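The top view shows the spacer at about (266,180), the cover at (312,192) and the cradle at (363,218). A pipe on a post and a blue tube frame stand nearby. Next I'll get an enlarged crop and the obstacle heights.

```bash
cat > h.py <<'E'
import numpy as np,cv2
from rig import get_obs,get_image
def cloud(d):
    z=d["z_map"];K=d["mtx"];v,u=np.mgrid[:z.shape[0],:z.shape[1]]
    c=np.stack([(u-K[0,2])/K[0,0]*z,(v-K[1,2])/K[1,1]*z,z],-1)
    P=(c-d["t"])@d["R"]; P[z==0]=np.nan
    return P
def ray(d,u,v,h):
    K=d["mtx"];r=np.array([(u-K[0,2])/K[0,0],(v-K[1,2])/K[1,1],1])@d["R"];o=-d["R"].T@d["t"]
    return o+r*(h-o[2])/r[2]
E
python3 - <<'E'
from h import *
d=dict(np.load("top0.npz"));P=cloud(d)
for n,u,v in [("sp",266,180),("cov",301,205),("ridge",313,192),("crad",363,218),("wallT",360,198),("wallB",364,239),("pipe",280,318),("pipeR",480,318),("post",350,317),("knob",392,312),("blue1",480,120),("blue2",432,190),("blue3",495,290),("blue4",500,170),("pipeclamp",358,325),("rod",358,337),("bar",400,130),("whitecup",228,230)]:
    print(n,P[v,u].round(3))
c=d["pixels"][150:260,235:395,::-1]
cv2.imwrite("pics/crop0.png",cv2.resize(c,None,fx=5,fy=5,interpolation=cv2.INTER_CUBIC))
for r in range(150,260,6): print(r,(P[r,240:396:6,2]*1000).round().tolist())
E
```

```text
sp [0.563 0.25  0.009]
cov [0.5   0.16  0.036]
ridge [0.53  0.131 0.061]
crad [0.47  0.005 0.022]
wallT [0.517 0.02  0.069]
wallB [0.42  0.009 0.067]
pipe [0.256 0.198 0.152]
pipeR [ 0.258 -0.229  0.146]
post [0.269 0.055 0.191]
knob [ 0.303 -0.006  0.293]
blue1 [ 0.692 -0.242  0.126]
blue2 [ 0.524 -0.102  0.217]
blue3 [ 0.317 -0.261  0.148]
blue4 [ 0.581 -0.292  0.116]
pipeclamp [0.25  0.037 0.18 ]
rod [0.227 0.038 0.183]
bar [ 0.694 -0.087  0.023]
whitecup [0.437 0.327 0.082]
150 [-2.0, -3.0, 1.0, 1.0, -2.0, 2.0, 1.0, -1.0, -1.0, 0.0, -1.0, 11.0, 14.0, 15.0, 15.0, 19.0, 20.0, 19.0, 17.0, 22.0, 23.0, 23.0, 26.0, 26.0, 28.0, 29.0]
156 [-2.0, -3.0, -4.0, 1.0, -3.0, -2.0, -3.0, -2.0, -1.0, -0.0, nan, -1.0, 1.0, -1.0, nan, -1.0, 0.0, -4.0, 0.0, 0.0, -2.0, -2.0, -3.0, -1.0, 1.0, -4.0]
162 [2.0, -3.0, -1.0, -1.0, -1.0, -3.0, -2.0, -5.0, -1.0, -2.0, -2.0, -6.0, -2.0, -2.0, -4.0, -2.0, -2.0, -3.0, 0.0, -2.0, -1.0, -1.0, -2.0, -1.0, -1.0, 2.0]
168 [-2.0, -1.0, -4.0, 8.0, 10.0, 8.0, -2.0, 2.0, -3.0, 0.0, -2.0, 37.0, 38.0, 36.0, -2.0, -0.0, -1.0, -1.0, 0.0, -5.0, -1.0, -4.0, 0.0, 2.0, -0.0, -1
[... 1638 characters left out ...]
, 1.0, -2.0, -0.0, -1.0, -0.0, -1.0, -1.0, 1.0, 9.0, 23.0, 21.0, 21.0, -2.0, -3.0, 2.0]
240 [34.0, 1.0, -3.0, -1.0, -2.0, 6.0, 1.0, -2.0, -3.0, -2.0, -2.0, -2.0, -3.0, -1.0, 8.0, 8.0, -1.0, -2.0, 0.0, 9.0, 69.0, 70.0, 59.0, 60.0, -2.0, -2.0]
246 [nan, -3.0, 1.0, -2.0, 0.0, 1.0, -1.0, 0.0, 1.0, -3.0, 4.0, -3.0, -1.0, -2.0, 11.0, 7.0, 3.0, -0.0, -2.0, 0.0, -3.0, -1.0, -4.0, 0.0, 2.0, 2.0]
252 [-1.0, -3.0, -2.0, -0.0, -4.0, -3.0, 0.0, nan, -3.0, -1.0, -1.0, 4.0, -1.0, -2.0, -1.0, 1.0, 3.0, -3.0, -2.0, 7.0, 1.0, 0.0, -3.0, -1.0, -2.0, 2.0]
258 [1.0, -1.0, -1.0, -0.0, -3.0, -1.0, -1.0, -2.0, -2.0, -0.0, -0.0, -2.0, -0.0, -2.0, -0.0, -0.0, -2.0, -2.0, -1.0, 1.0, -4.0, -2.0, -2.0, -1.0, -3.0, -2.0]
```

View pics/crop0.png

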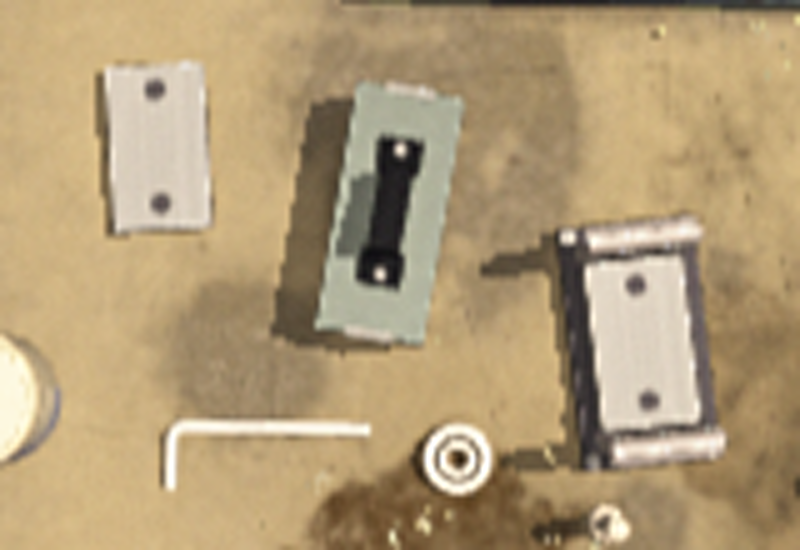

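The crop (5x, origin (235,150)) shows three things:
- **Spacer:** centred at about crop (158,148).
- **Cover:** centred at about crop (390,213), tilted.
- **Cradle:** wall tops at about crop (643,233) and (667,445), with the pile about 22 mm up.

I'll fit poses from the depth map.

Run:
```python
from h import *
d=dict(np.load("top0.npz"));P=cloud(d)
def fit(n,u0,u1,v0,v1,z0,z1):
    Q=P[v0:v1,u0:u1].reshape(-1,3);Q=Q[(Q[:,2]>z0)&(Q[:,2]<z1)]
    c,s,a=cv2.minAreaRect((Q[:,:2]*1000).astype(np.float32));print(n,len(Q),np.round(c,1),np.round(s,1),round(a,1),"mean",Q.mean(0).round(4))
fit("sp",250,282,156,195,.005,.016)
fit("cover",295,330,160,222,.030,.075)
fit("ridge",303,325,170,212,.054,.07)
fit("walls",345,385,188,246,.055,.08)
fit("wallF",345,385,188,206,.064,.08)
fit("wallN",345,385,232,246,.064,.08)
fit("pile",350,380,200,236,.016,.03)
R=lambda x,y,h:ray(d,235+x/5-.4,150+y/5-.4,h)[:2].round(4)
print("sp",[R(*p,.01) for p in((103,65),(204,62),(213,230),(112,235))],"holes",R(155,89,.01),R(161,203,.01))
print("cov",[R(*p,.038) for p in((358,83),(463,98),(424,342),(316,328))],"screws",R(401,149,.062),R(380,273,.062))
print("pile",[R(*p,.022) for p in((584,262),(686,254),(698,422),(600,432))],R(636,284,.022),R(648,401,.022))
```

```text
sp 624 [566.9 249.7] [79.9 50.7] 3.1 mean [0.5668 0.2493 0.0091]
cover 1109 [531.2 131.9] [ 53.8 126.8] 81.3 mean [0.5305 0.1319 0.0398]
ridge 116 [530.7 131.9] [15.6 41.5] 80.3 mean [0.5307 0.132  0.0611]
walls 251 [469.   5.] [113.9  53.8] 6.9 mean [0.4678 0.0056 0.0648]
wallF 68 [517.   10.2] [ 7.3 52.5] 6.2 mean [0.517  0.0107 0.0684]
wallN 74 [ 4.213e+02 -2.000e-01] [ 7.6 52.7] 6.9 mean [4.21e-01 4.00e-04 6.82e-02]
pile 683 [471.6   5.9] [93.9 52.4] 7.1 mean [0.4695 0.0056 0.0216]
sp [array([0.6071, 0.2777]), array([0.6094, 0.2266]), array([0.5242, 0.2206]), array([0.5209, 0.2713])] holes [0.5953 0.2512] [0.5374 0.247 ]
cov [array([0.5955, 0.1483]), array([0.5889, 0.0965]), array([0.4686, 0.1142]), array([0.4747, 0.1671])] screws [0.5603 0.1271] [0.5008 0.1363]
pile [array([0.5099, 0.0343]), array([ 0.5146, -0.0168]), array([ 0.4309, -0.0232]), array([0.4253, 0.0257])] [0.4992 0.0082] [0.441  0.0018]
```

Run:
```python
from h import *
for n in("top0","scene0"):
    d=dict(np.load(n+".npz"));P=cloud(d);p=d["pixels"].astype(int)
    m=(p[...,2]>p[...,0]+50)&np.isfinite(P[...,2])&(P[...,0]>.2)&(P[...,0]<.9)&(P[...,1]<.05)&(P[...,1]>-.6)
    Q=P[m];print(n,len(Q),np.percentile(Q[:,2],[50,95,99,99.9]).round(3),Q[Q[:,2]>np.percentile(Q[:,2],98)].mean(0).round(3))
```

```text
top0 5931 [0.124 0.193 0.21  0.215] [ 0.535 -0.114  0.21 ]
scene0 12763 [0.125 0.193 0.211 0.216] [ 0.539 -0.113  0.211]
```

```bash
python3 -m jog '[[[0,0,-5],[0,0,0.18]],[[0,0,-5],[0,0,0]],[[0,0,-4.6],[0,0,0]]]' 0
```

```text
time: 0.48
tcp_pos: [0.1526, -0.6059, 0.4513]
tcp_rot: [0.999, 0.033, -0.0, -0.0]
wrist_force: [-0.4, 0.1, 0.4]
grip_width: 1.003
grip_force: 0.0
```

```bash
python3 -m jog '[[[4,-4,0],[0,0,0]],[[4,-4,0],[0,0,0]],[[4,-4,0],[0,0,0]],[[4,-4,0],[0,0,0]],[[4,-4,0],[0,0,0]],[[4,-4,0],[0,0,0]],[[4,-4,0],[0,0,0]],[[4,-4,0],[0,0,0]],[[4,-4,0],[0,0,0]],[[1.4,-5,0],[0,0,0]],[[1.4,-5,0],[0,0,0]],[[1.4,-5,0],[0,0,0]],[[1.4,-5,0],[0,0,0]],[[1.3,-5,0],[0,0,0]],[[1.3,-5,0],[0,0,0]],[[1.3,-5,0],[0,0,0]],[[1.3,-5,0],[0,0,0]],[[0,-5,0],[0,0,0]],[[0,-1.5,0],[0,0,0]],[[0,0,0],[0,0,0]]]'
```

```text
time: 2.98
tcp_pos: [0.5643, 0.2488, 0.4494]
tcp_rot: [0.999, 0.034, -0.0, 0.0]
wrist_force: [0.2, 0.5, -0.8]
grip_width: 0.998
grip_force: 0.0
```

```bash
python3 -m jog '[[[0.1,0,5],[0,0,0]],[[0,0,5],[0,0,0]],[[0,0,5],[0,0,0]],[[0,0,5],[0,0,0]],[[0,0,5],[0,0,0]],[[0,0,0],[0,0,0]]]' 0.35
python3 - <<'E'
from h import *
o=get_obs();print(o["tcp_pos"],o["grip_width"])
d=get_image("wrist");np.savez("w1.npz",**d);P=cloud(d)
cv2.imwrite("pics/w1.png",d["pixels"][:,:,::-1])
Q=P.reshape(-1,3);Q=Q[(Q[:,2]>.005)&(Q[:,2]<.017)&(abs(Q[:,0]-.566)<.055)&(abs(Q[:,1]-.249)<.04)]
print(len(Q),cv2.minAreaRect((Q[:,:2]*1000).astype(np.float32)),Q.mean(0))
E
```

```text
time: 3.72
tcp_pos: [0.5636, 0.2458, 0.1965]
tcp_rot: [0.999, 0.033, -0.004, 0.002]
wrist_force: [-0.2, -0.4, 0.3]
grip_width: 0.654
grip_force: 0.0
[0.56362504 0.24581817 0.19649051] 0.653620908671952
4668 ((567.4805297851562, 250.1938018798828), (84.26239013671875, 50.03348159790039), 4.208374977111816) [0.56977101 0.25039281 0.01079619]
```

View pics/w1.png

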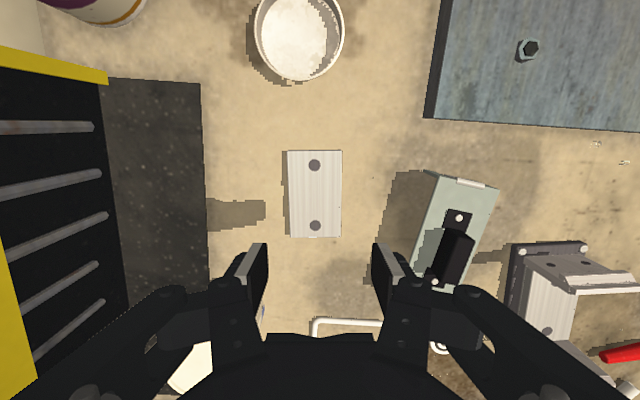

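The wrist view shows the spacer centred at about (314,193) and square to the fingers, with the tips at (265,245) and (376,245). I'll read the tip height from that picture while going down.

```bash
python3 - <<'E'
from h import *
d=dict(np.load("w1.npz"));P=cloud(d)
Q=P[230:300,230:410].reshape(-1,3);Q=Q[(Q[:,2]>.09)&(Q[:,2]<.19)];print(np.percentile(Q[:,2],[0,1,5]).round(4))
E
python3 -m jog '[[[0.3,-0.4,3],[0,0,0]],[[0,0,3],[0,0,0]],[[0,0,3],[0,0,0]],[[0,0,1.5],[0,0,0]],[[0,0,0],[0,0,0]]]' 0.2
```

```text
[0.128  0.1303 0.1343]
time: 4.4
tcp_pos: [0.569, 0.2525, 0.0958]
tcp_rot: [0.999, 0.033, 0.0, -0.0]
wrist_force: [0.0, 0.1, 0.6]
grip_width: 0.801
grip_force: 0.0
```

```bash
python3 -m jog '[[[-0.2,0.25,1],[0,0,0]],[[0,0,0.8],[0,0,0]],[[0,0,0.5],[0,0,0]],[[0,0,0],[0,0,0]],[[0,0,0],[0,0,0]]]' && python3 -m jog '[[[0,0,0],[0,0,0]],[[0,0,0],[0,0,0]],[[0,0,0],[0,0,0]],[[0,0,0],[0,0,0]],[[0,0,0],[0,0,0]]]' 1
```

```text
time: 5.03
tcp_pos: [0.5666, 0.2501, 0.072]
tcp_rot: [0.999, 0.033, 0.0, -0.0]
wrist_force: [0.6, 0.2, -0.1]
grip_width: 0.797
grip_force: 0.0
time: 5.65
tcp_pos: [0.5667, 0.2501, 0.0726]
tcp_rot: [0.999, 0.033, 0.0, -0.0]
wrist_force: [-1.2, -0.4, 6.0]
grip_width: 0.562
grip_force: 62.5
```

```bash
python3 -m jog '[[[0,0,-2],[0,0,0]],[[0,0,-5],[0,0,-0.045]],[[0,0,-5],[0,0,0]],[[0,0,-5],[0,0,0]],[[-2,4,-1],[0,0,0]],[[-2,4,0],[0,0,0]],[[-2,4,0],[0,0,0]],[[-2,1,0],[0,0,0]],[[-2,0,0],[0,0,0]],[[-2,0,0],[0,0,0]],[[0,0,0],[0,0,0]],[[0,0,0],[0,0,0]]]'
python3 - <<'E'
from h import *
o=get_obs();print(o["tcp_pos"],o["grip_width"],o["wrist_force"])
d=get_image("wrist");np.savez("w2.npz",**d);P=cloud(d)
cv2.imwrite("pics/w2.png",d["pixels"][:,:,::-1])
Q=P.reshape(-1,3);Q=Q[(Q[:,2]>.06)&(Q[:,2]<.08)&(abs(Q[:,0]-.469)<.075)&(abs(Q[:,1]-.005)<.045)]
print(len(Q),cv2.minAreaRect((Q[:,:2]*1000).astype(np.float32)))
for s in(Q[Q[:,0]>.49],Q[Q[:,0]<.45]):
  if len(s)>9: print(len(s),cv2.minAreaRect((s[:,:2]*1000).astype(np.float32)),s.mean(0))
E
```

```text
time: 7.15
tcp_pos: [0.4625, 0.1076, 0.2527]
tcp_rot: [0.998, 0.056, 0.001, -0.0]
wrist_force: [0.0, 0.7, -3.4]
grip_width: 0.566
grip_force: 63.4
[0.4625016  0.10757642 0.25267641] 0.5655311689544111 [ 0.00998541  0.74772234 -3.42752059]
1506 ((472.983642578125, 5.888515472412109), (109.94974517822266, 55.02204132080078), 7.491318225860596)
830 ((521.3945922851562, 11.923421859741211), (12.45554256439209, 54.458492279052734), 6.8498454093933105) [0.5210585  0.01259599 0.06686584]
676 ((423.3287353515625, -0.6213474273681641), (10.071627616882324, 55.031646728515625), 7.1833176612854) [0.42463625 0.00099127 0.0677192 ]
```

View pics/w2.png

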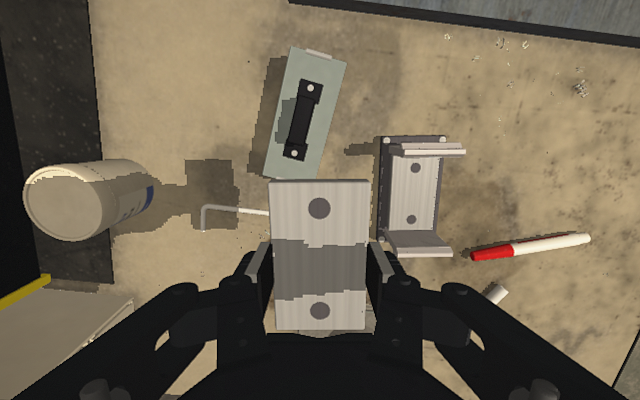

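Run:
```python
from h import *
d=dict(np.load("w2.npz"));P=cloud(d);g=cv2.cvtColor(d["pixels"],cv2.COLOR_RGB2GRAY).astype(float)
def hole(u,v,r,h):
    a=g[v-r:v+r+1,u-r:u+r+1];w=np.clip(np.median(a)-25-a,0,None);y,x=np.mgrid[-r:r+1,-r:r+1]
    U,V=u+(w*x).sum()/w.sum(),v+(w*y).sum()/w.sum();return U,V,ray(d,U,V,h)
zp=P[140:235,390:438,2];zp=zp[(zp>.014)&(zp<.035)];print("pile z",np.median(zp),len(zp))
a=hole(415,168,8,.022);b=hole(411,219,8,.022);print(a,b,(a[2]+b[2])/2,"yaw",np.arctan2(*(a[2]-b[2])[[1,0]]))
Q=P[175:335,270:368].reshape(-1,3);Q=Q[(Q[:,2]>.17)&(Q[:,2]<.22)]
c=np.linalg.lstsq(np.c_[Q[:,:2]-Q[:,:2].mean(0),np.ones(len(Q))],Q[:,2],rcond=None)[0]
print("plate top z,slope",c,cv2.minAreaRect((Q[:,:2]*1000).astype(np.float32)))
h=c[2]
a=hole(319,208,14,h);b=hole(319,311,14,h);print(a,b,(a[2]+b[2])/2,"yaw",np.arctan2(*(a[2]-b[2])[[1,0]]))
Q=P[120:265,370:475].reshape(-1,3);
for nm,lo,hi in(("top",.0665,.0735),("pile",.016,.028)):
    s=Q[(Q[:,2]>lo)&(Q[:,2]<hi)];print(nm,len(s),cv2.minAreaRect((s[:,:2]*1000).astype(np.float32)))
```

```text
pile z 0.023058902145324956 3578
(np.float64(415.07121382938743), np.float64(167.35043216835777), array([0.50020789, 0.00938199, 0.022     ])) (np.float64(410.9128578603717), np.float64(219.03917629331994), array([0.44255369, 0.00223009, 0.022     ])) [0.47138079 0.00580604 0.022     ] yaw 0.12341778633430579
plate top z,slope [-0.00832484  0.0062932   0.19082177] ((463.613525390625, 108.14315795898438), (84.94109344482422, 50.39390563964844), 7.360533714294434)
(np.float64(318.83245941312896), np.float64(207.85691237269336), array([0.4926335 , 0.11150401, 0.19082177])) (np.float64(319.5369501665647), np.float64(310.23067509687945), array([0.43503947, 0.10464022, 0.19082177])) [0.46383648 0.10807212 0.19082177] yaw 0.11861594462291862
top 909 ((471.23876953125, 5.701564788818359), (104.32888793945312, 54.33658218383789), 7.015565395355225)
pile 3619 ((472.2077941894531, 7.010669708251953), (102.98617553710938, 54.27546310424805), 8.470616340637207)
```

The wrist view shows the held plate level and square, with holes at (319,208) and (319,310). The cradle pile's holes are at (415,167) and (411,219), and the pile top is at about 22–23 mm. The plate has to move +7.5 mm in x and −102 mm in y.

```bash
python3 -m jog '[[[-0.1,3,0],[0,0,-0.006]],[[-0.1,4,0],[0,0,0]],[[-0.1,3,0],[0,0,0]],[[-0.1,0.25,0],[0,0,0]],[[0,0,4],[0,0,0]],[[0,0,4],[0,0,0]],[[0,0,2],[0,0,0]],[[0,0,0],[0,0,0]],[[0,0,0],[0,0,0]]]'
python3 - <<'E'
from h import *
d=get_image("wrist");np.savez("w3.npz",**d);cv2.imwrite("pics/w3.png",d["pixels"][:,:,::-1])
E
```

```text
time: 8.32
tcp_pos: [0.4704, 0.0055, 0.1526]
tcp_rot: [0.998, 0.059, 0.001, 0.0]
wrist_force: [0.4, 0.1, -2.3]
grip_width: 0.565
grip_force: 63.5
```

View pics/w3.png

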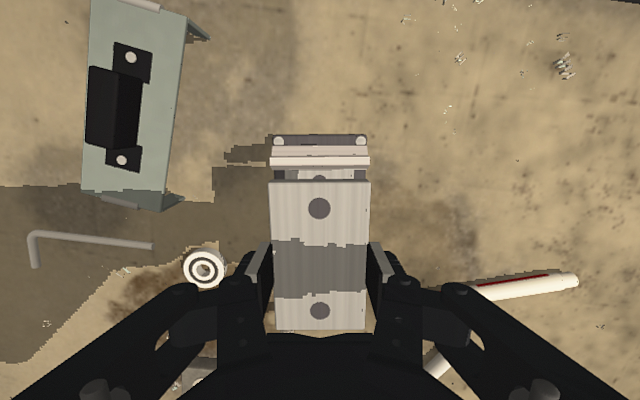

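Laterally the plate is centred and square over the cradle, with the far wall at row 160 and the plate edge at row 181. I'll check the gap along x.

Run:
```python
from h import *
d=dict(np.load("w3.npz"));P=cloud(d);y=.119
def loc(Q): 
    q=Q[:,:2]-[.4704,.0055];return np.c_[q[:,0]*np.cos(y)+q[:,1]*np.sin(y),-q[:,0]*np.sin(y)+q[:,1]*np.cos(y)]*1000
Q=P[140:335,262:376].reshape(-1,3)
for n,lo,hi in(("walltop",.066,.075),("rim",.04,.0655),("plate",.08,.1)):
    s=loc(Q[(Q[:,2]>lo)&(Q[:,2]<hi)]);print(n,len(s),np.percentile(s,[1,50,99],axis=0).round(1).tolist())
```

```text
walltop 1247 [[46.4, -26.3], [50.3, 0.5], [53.1, 26.5]]
rim 1100 [[-82.5, -26.2], [55.3, -0.7], [58.2, 26.9]]
plate 14829 [[-39.0, -24.2], [7.6, 0.4], [43.2, 24.8]]
```

```bash
python3 -m jog '[[[0,0,1],[0,0,0]],[[0,0,0.7],[0,0,0]],[[0,0,0.7],[0,0,0]],[[0,0,0.7],[0,0,0]],[[0,0,0.7],[0,0,0]],[[0,0,0.5],[0,0,0]],[[0,0,0.2],[0,0,0]],[[0,0,0],[0,0,0]]]'
```

```text
time: 9.38
tcp_pos: [0.4696, 0.0051, 0.1068]
tcp_rot: [0.998, 0.059, -0.0, -0.0]
wrist_force: [-0.1, 0.4, -2.5]
grip_width: 0.562
grip_force: 63.5
```

```bash
python3 -m jog '[[[0,0,0.2],[0,0,0]],[[0,0,0.2],[0,0,0]],[[0,0,0.2],[0,0,0]],[[0,0,0.1],[0,0,0]],[[0,0,0.1],[0,0,0]],[[0,0,0],[0,0,0]]]'
```

```text
time: 10.12
tcp_pos: [0.4696, 0.0051, 0.0989]
tcp_rot: [0.998, 0.059, -0.0, 0.0]
wrist_force: [0.5, 0.6, -3.0]
grip_width: 0.563
grip_force: 63.5
```

Still free (−3 N is the plate's weight), so I'll go on in 1 mm rows.

```bash
python3 -m jog '[[[0,0,0.1],[0,0,0]],[[0,0,0.1],[0,0,0]],[[0,0,0.1],[0,0,0]],[[0,0,0],[0,0,0]]]'; python3 -m jog '[[[0,0,0.1],[0,0,0]],[[0,0,0],[0,0,0]]]'
```

```text
time: 10.62
tcp_pos: [0.4696, 0.0051, 0.0958]
tcp_rot: [0.998, 0.059, -0.0, -0.0]
wrist_force: [-0.2, -1.2, -2.2]
grip_width: 0.561
grip_force: 63.5
time: 10.88
tcp_pos: [0.4697, 0.0051, 0.095]
tcp_rot: [0.998, 0.059, 0.0, -0.0]
wrist_force: [0.3, 1.2, -2.7]
grip_width: 0.56
grip_force: 63.6
```

```bash
for i in 1; do python3 -m jog '[[[0,0,0.1],[0,0,0]],[[0,0,0],[0,0,0]]]'; done; python3 -m jog '[[[0,0,0.05],[0,0,0]],[[0,0,0],[0,0,0]]]' | grep -E 'pos|wrist'
```

```text
time: 11.12
tcp_pos: [0.4697, 0.0051, 0.0948]
tcp_rot: [0.998, 0.059, 0.0, 0.0]
wrist_force: [-3.8, 0.2, 12.9]
grip_width: 0.556
grip_force: 65.3
tcp_pos: [0.4697, 0.0051, 0.0948]
wrist_force: [-5.7, -0.5, 21.0]
```

The wrist now reads +21 N: contact at the expected height. I'll ease off a little, hold, and release.

```bash
python3 -m jog '[[[0,0,-0.05],[0,0,0]],[[0,0,0],[0,0,0]],[[0,0,0],[0,0,0]]]' | grep -E 'pos|wrist'; python3 -m jog '[[[0,0,0],[0,0,0]],[[0,0,0],[0,0,0]],[[0,0,0],[0,0,0]],[[0,0,0],[0,0,0]],[[0,0,0],[0,0,0]]]' 0.2;  python3 -m jog '[[[0,0,-3],[0,0,0]],[[0,0,-5],[0,0,0]],[[0,0,-5],[0,0,0]],[[0,0,-2],[0,0,0]],[[-1.7,-3,0],[0,0,0.14]],[[0,-4,0],[0,0,0.14]],[[0,-3,0],[0,0,0]],[[0,0,0],[0,0,0]],[[0,0,0],[0,0,0]]]'
python3 - <<'E'
from h import *
d=get_image("wrist");np.savez("w4.npz",**d);cv2.imwrite("pics/w4.png",d["pixels"][:,:,::-1])
E
```

```text
tcp_pos: [0.4697, 0.0051, 0.0949]
wrist_force: [-2.5, -0.0, 12.6]
time: 12.38
tcp_pos: [0.4696, 0.0051, 0.0939]
tcp_rot: [0.998, 0.059, -0.0, -0.0]
wrist_force: [0.4, 0.2, 0.4]
grip_width: 0.804
grip_force: 0.0
time: 13.5
tcp_pos: [0.4547, 0.1022, 0.2437]
tcp_rot: [0.997, -0.081, -0.0, 0.0]
wrist_force: [-0.5, -1.0, -0.3]
grip_width: 0.801
grip_force: 0.0
```

View pics/w4.png

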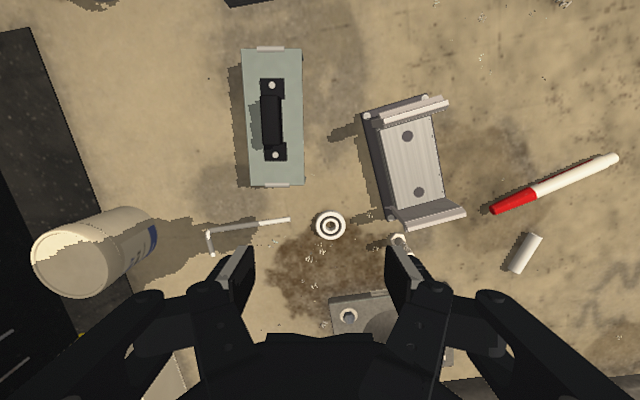

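The plate lies square in the cradle, with its holes at (407,136) and (419,192). The cover is at (272,116), nearly square with the tool. I'll measure both.

Run:
```python
from h import *
d=dict(np.load("w4.npz"));P=cloud(d);g=d["pixels"].mean(2)
f=lambda s:[np.round(x,1) for x in cv2.minAreaRect((s[:,:2]*1000).astype(np.float32))]
def B(u0,u1,v0,v1,lo,hi):
    Q=P[v0:v1,u0:u1].reshape(-1,3);return Q[(Q[:,2]>lo)&(Q[:,2]<hi)]
print("sheet",f(B(230,315,40,195,.033,.045)))
s=B(240,310,60,180,.056,.07);print("ridge",f(s),s.mean(0))
print("screws",ray(d,272,86,.062),ray(d,275.5,155,.062))
s=B(360,470,90,235,.0665,.074);print("walls",f(s))
a,b=ray(d,407.5,136,.0325),ray(d,419,192,.0325);print("plate",(a+b)/2,np.arctan2(*(a-b)[[1,0]]))
s=B(385,440,115,212,.026,.04);print(f(s),np.median(s[:,2]))
```

```text
sheet [array([533.5, 132.8]), array([ 54.3, 126.7]), np.float64(81.2)]
ridge [array([533.4, 132.7]), array([16.3, 41.3]), np.float64(81.2)] [0.53376988 0.13207219 0.06243092]
screws [0.56000562 0.12518513 0.062     ] [0.50403344 0.1337568  0.062     ]
walls [array([471.2,   5.7]), array([104.2,  54.4]), np.float64(7.1)]
plate [0.47037768 0.00502279 0.0325    ] 0.12688301296915788
[array([469.6,   5.8]), array([86.9, 50.3]), np.float64(5.5)] 0.03305379527545167
```

```bash
python3 -m jog '[[[4,-2,0],[0,0,-0.008]],[[3.2,-2.1,2],[0,0,0]],[[0,0,4],[0,0,0]],[[0,0,3],[0,0,0]],[[0,0,2],[0,0,0]],[[0,0,0],[0,0,0]],[[0,0,0],[0,0,0]]]' 0.5
```

```text
time: 14.42
tcp_pos: [0.5329, 0.1311, 0.1346]
tcp_rot: [0.997, -0.077, 0.0, -0.0]
wrist_force: [0.2, -0.2, 0.1]
grip_width: 0.504
grip_force: 0.0
```

```bash
python3 -m jog '[[[0,-0.1,1],[0,0,0]],[[0,0,0.7],[0,0,0]],[[0,0,0.4],[0,0,0]],[[0,0,0],[0,0,0]],[[0,0,0],[0,0,0]]]'; python3 -m jog '[[[0,0,0],[0,0,0]],[[0,0,0],[0,0,0]],[[0,0,0],[0,0,0]],[[0,0,0],[0,0,0]],[[0,0,0],[0,0,0]],[[0,0,0],[0,0,0]]]' 1
```

```text
time: 15.05
tcp_pos: [0.5327, 0.1327, 0.113]
tcp_rot: [0.997, -0.077, 0.0, -0.0]
wrist_force: [-0.5, -0.5, 0.5]
grip_width: 0.498
grip_force: 0.0
time: 15.8
tcp_pos: [0.5328, 0.1326, 0.1133]
tcp_rot: [0.997, -0.077, 0.0, -0.0]
wrist_force: [-2.0, -1.3, 5.7]
grip_width: 0.171
grip_force: 59.0
```

```bash
python3 -m jog '[[[0,0,-2],[0,0,0]],[[0,0,-4],[0,0,0]],[[0,0,-4],[0,0,0]],[[0,0,-4],[0,0,-0.138]],[[0,0,-2],[0,0,-0.138]],[[-3,1,0],[0,0,0]],[[-3,1,0],[0,0,0]],[[-1.7,0,0],[0,0,0]],[[0,0,0],[0,0,0]],[[0,0,0],[0,0,0]]]'
python3 - <<'E'
from h import *
o=get_obs();t=o["tcp_pos"];print(t,o["wrist_force"])
d=get_image("wrist");np.savez("w5.npz",**d);P=cloud(d);cv2.imwrite("pics/w5.png",d["pixels"][:,:,::-1])
Q=P.reshape(-1,3);s=Q[(abs(Q[:,2]-t[2]+.075)<.012)&(np.hypot(Q[:,0]-t[0],Q[:,1]-t[1])<.08)]
s=s[abs(s[:,2]-np.median(s[:,2]))<.006]
c=np.linalg.lstsq(np.c_[s[:,:2]-s[:,:2].mean(0),np.ones(len(s))],s[:,2],rcond=None)[0];print(len(s),c,cv2.minAreaRect((s[:,:2]*1000).astype(np.float32)))
s=Q[(abs(Q[:,2]-.07)<.0035)&(abs(Q[:,0]-.471)<.075)&(abs(Q[:,1]-.006)<.045)]
print(len(s),cv2.minAreaRect((s[:,:2]*1000).astype(np.float32)))
E
```

```text
time: 17.05
tcp_pos: [0.4598, 0.1039, 0.2732]
tcp_rot: [0.998, 0.061, 0.001, -0.0]
wrist_force: [0.3, 0.1, -2.8]
grip_width: 0.176
grip_force: 59.1
[0.45982126 0.10387393 0.27317095] [ 0.26143356  0.10746561 -2.84250019]
11426 [1.22114218e-06 1.06962733e-03 1.98887178e-01] ((463.8697204589844, 104.58050537109375), (120.9288330078125, 54.25054931640625), 7.104570388793945)
808 ((471.41375732421875, 5.57427978515625), (104.03006744384766, 54.59281539916992), 7.160017013549805)
```

View pics/w5.png

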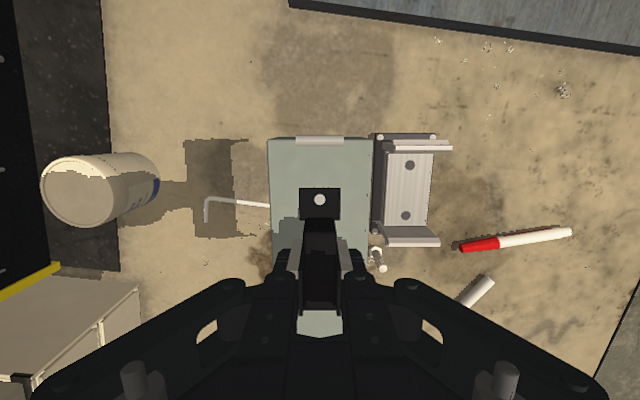

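The cover is held level with yaw 7.1°, matching the cradle's 7.16°. It still has to move dx −0.18 cm and dy +9.92 cm. I'll go over the cradle and lower to just above the walls.

```bash
python3 -m jog '[[[-0.2,3,0],[0,0,0]],[[0,4,0],[0,0,0]],[[0,2.9,0],[0,0,0]],[[0,0,3],[0,0,0]],[[0,0,3],[0,0,0]],[[0,0,2],[0,0,0]],[[0,0,0],[0,0,0]],[[0,0,0],[0,0,0]]]'
python3 - <<'E'
from h import *
o=get_obs();t=o["tcp_pos"];print(t,o["wrist_force"])
d=get_image("scene");cv2.imwrite("pics/s6.png",cv2.resize(d["pixels"][130:330,160:400,::-1],None,fx=3,fy=3))
E
```

```text
time: 18.1
tcp_pos: [0.4696, 0.005, 0.1934]
tcp_rot: [0.998, 0.061, 0.001, 0.0]
wrist_force: [0.2, -0.6, -2.3]
grip_width: 0.174
grip_force: 59.2
[0.46964899 0.0050109  0.19343788] [ 0.1628861  -0.55041803 -2.3373727 ]
```

View pics/s6.png

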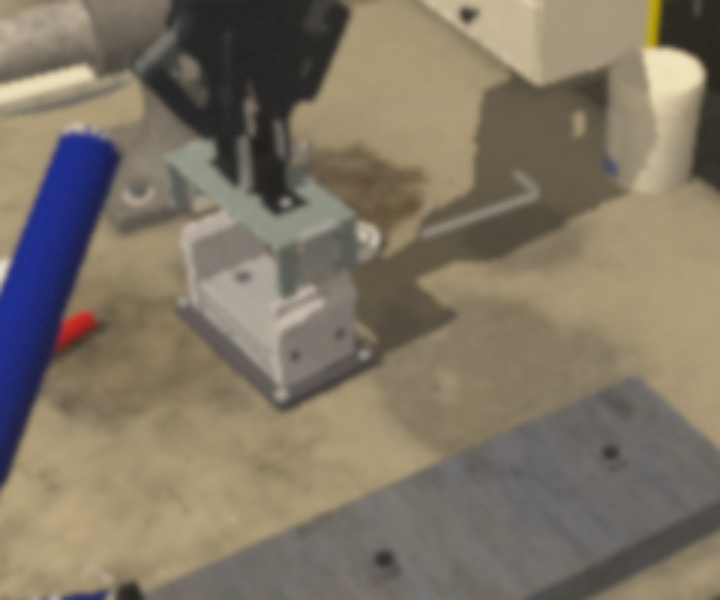

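The cover sits square above the cradle, with its tabs just outside the near wall (crop (315,270)). Lowering to the hooks.

```bash
python3 -m jog '[[[0.06,0,0.5],[0,0,0]],[[0,0,0.5],[0,0,0]],[[0,0,0.5],[0,0,0]],[[0,0,0.3],[0,0,0]],[[0,0,0.3],[0,0,0]],[[0,0,0],[0,0,0]]]'
```

```text
time: 18.9
tcp_pos: [0.4692, 0.005, 0.1717]
tcp_rot: [0.998, 0.061, -0.0, -0.0]
wrist_force: [-0.6, 0.7, -2.6]
grip_width: 0.17
grip_force: 59.3
```

```bash
python3 -m jog '[[[0.08,0,0.2],[0,0,0]],[[0,0,0.2],[0,0,0]],[[0,0,0.2],[0,0,0]],[[0,0,0],[0,0,0]]]';python3 -m jog '[[[0,0,0.2],[0,0,0]],[[0,0,0.2],[0,0,0]],[[0,0,0],[0,0,0]]]'
```

```text
time: 19.4
tcp_pos: [0.4702, 0.0051, 0.1659]
tcp_rot: [0.998, 0.061, 0.0, 0.0]
wrist_force: [0.2, -0.2, -2.7]
grip_width: 0.171
grip_force: 59.5
time: 19.77
tcp_pos: [0.4702, 0.0051, 0.1619]
tcp_rot: [0.998, 0.061, 0.0, 0.0]
wrist_force: [-0.4, 0.6, 0.9]
grip_width: 0.172
grip_force: 59.9
```

```bash
for i in 1; do python3 -m jog '[[[0,0,0.2],[0,0,0]],[[0,0,0.2],[0,0,0]],[[0,0,0],[0,0,0]]]'|grep -E 'pos|wrist'; done; python3 -m jog '[[[0,0,0.2],[0,0,0]],[[0,0,0.2],[0,0,0]],[[0,0,0],[0,0,0]]]'
```

```text
tcp_pos: [0.4701, 0.005, 0.1578]
wrist_force: [0.9, -0.3, -0.7]
time: 20.52
tcp_pos: [0.4699, 0.0051, 0.1536]
tcp_rot: [0.998, 0.061, -0.0, -0.0]
wrist_force: [0.8, -0.0, -2.5]
grip_width: 0.169
grip_force: 59.5
```

```bash
python3 -m jog '[[[0,0,0.2],[0,0,0]],[[0,0,0.2],[0,0,0]],[[0,0,0],[0,0,0]]]'; python3 -m jog '[[[0,0,0.1],[0,0,0]],[[0,0,0.05],[0,0,0]],[[0,0,0],[0,0,0]]]'
```

```text
time: 20.9
tcp_pos: [0.4696, 0.0051, 0.1496]
tcp_rot: [0.998, 0.061, -0.001, -0.0]
wrist_force: [-0.7, 0.3, -3.1]
grip_width: 0.168
grip_force: 59.5
time: 21.28
tcp_pos: [0.4697, 0.0051, 0.1493]
tcp_rot: [0.998, 0.061, -0.0, -0.0]
wrist_force: [-5.0, -0.5, 13.3]
grip_width: 0.176
grip_force: 61.7
```

```bash
python3 -m jog '[[[0,0,0.1],[0,0,0]],[[0,0,0.1],[0,0,0]],[[0,0,0],[0,0,0]]]'; python3 -m jog '[[[0,0,-0.15],[0,0,0]],[[0,0,-0.15],[0,0,0]],[[0,0,0],[0,0,0]]]'
```

```text
time: 21.65
tcp_pos: [0.4698, 0.0051, 0.1492]
tcp_rot: [0.998, 0.061, -0.0, -0.0]
wrist_force: [-13.2, -1.4, 43.1]
grip_width: 0.171
grip_force: 65.8
time: 22.02
tcp_pos: [0.4703, 0.0051, 0.1494]
tcp_rot: [0.998, 0.061, 0.0, 0.0]
wrist_force: [0.4, -0.2, 1.2]
grip_width: 0.174
grip_force: 59.6
```

Hard stop at 43 N. Before letting go, a gentle upward tug will show whether the clips hold.

```bash
python3 -m jog '[[[0,0,-0.1],[0,0,0]],[[0,0,-0.1],[0,0,0]],[[0,0,0],[0,0,0]]]' | grep -E 'pos|wrist'; python3 -m jog '[[[0,0,0.2],[0,0,0]],[[0,0,0.1],[0,0,0]],[[0,0,0],[0,0,0]]]' | grep -E 'pos|wrist'
```

```text
tcp_pos: [0.4699, 0.0051, 0.1509]
wrist_force: [2.6, -0.6, -9.9]
tcp_pos: [0.4701, 0.0051, 0.1493]
wrist_force: [-3.6, 0.2, 9.0]
```

Tugging gave −10 N against a weight of only −3 N, so the clips hold. I'll let go, retreat and check.

```bash
python3 -m jog '[[[0,0,-0.05],[0,0,0]],[[0,0,0],[0,0,0]],[[0,0,0],[0,0,0]],[[0,0,0],[0,0,0]],[[0,0,0],[0,0,0]],[[0,0,-2],[0,0,0]],[[0,0,-4],[0,0,0]],[[0,0,-4],[0,0,0]],[[0,-4,-2],[0,0,0]],[[0,-4,0],[0,0,0]],[[0,-2,0],[0,0,0]],[[0,0,0],[0,0,0]],[[0,0,0],[0,0,0]]]' 0.5
python3 - <<'E'
from h import *
d=get_image("wrist");P=cloud(d);Q=P.reshape(-1,3)
s=Q[(abs(Q[:,2]-.074)<.006)&(abs(Q[:,0]-.471)<.085)&(abs(Q[:,1]-.006)<.05)]
c=np.linalg.lstsq(np.c_[s[:,:2]-s[:,:2].mean(0),np.ones(len(s))],s[:,2],rcond=None)[0];print(len(s),c,cv2.minAreaRect((s[:,:2]*1000).astype(np.float32)))
e=get_image("scene")["pixels"][160:300,190:330];w=d["pixels"][90:290,340:500]
im=np.hstack([cv2.resize(e,(400,400)),cv2.resize(w,(320,400))]);cv2.imwrite("pics/end.png",im[:,:,::-1])
E
```

```text
time: 24.4
tcp_pos: [0.4579, 0.1039, 0.2688]
tcp_rot: [0.998, 0.061, -0.0, 0.0]
wrist_force: [0.3, -0.8, 0.1]
grip_width: 0.5
grip_force: 0.0
5923 [-0.00112671 -0.00366435  0.07503978] ((470.6657409667969, 5.6234130859375), (127.11707305908203, 54.92827224731445), 6.771777629852295)
```

View pics/end.png

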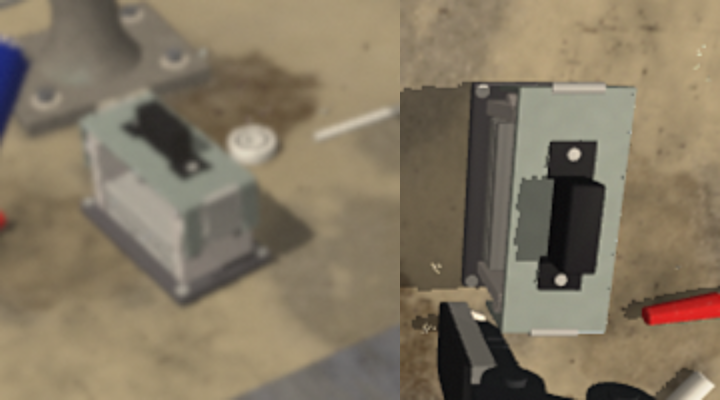

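The cover lies level at about 74–75 mm (74 expected), centred and square on the cradle, and the gripper is clear.

```bash
python3 -c "from rig import hand_in;print(hand_in())"
```

```text
the job is handed in; nothing more can be done
None
```

The job is handed in, but no verdict was returned: the spacer was lowered onto the pile until it touched and released flat, and the cover was pressed home, with an upward tug before release showing the clips hold.

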